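# Lift the dark loaf out of its tin and hold it level over the bread board

### The arm

A 7-joint arm with a two-finger parallel gripper is mounted at the origin on the work surface. World frame = base frame: x ahead of the robot, y to its left, z up, the work surface at z = 0. Lengths are in m, angles in rad, forces in N, time in s.
With the tool pointing down it reaches from about 0.4 to 0.85 m from the base axis. Payload 4.5 kg.
Tool frame: the origin (TCP) lies between the finger pads; the fingertips stand 8 mm ahead of it and the grasp point (between the pads) lies 11 mm behind it (arm.tips_ahead is the distance from the TCP to the fingertips, in m); z points along the fingers, y is the line along which they close (so a half turn about z gives the same grasp; the last joint's range is limited). The gripper opens to 85 mm and grips with 20 to 120 N. Pads are 22 mm wide; open, the fingers measure 114 mm over their backs; the gripper's body (76 mm by 85 mm) begins 54 mm behind the grasp point. The pads swing forward as they close: fully open they stand 13 mm farther back than shut.
Start: joints at [1.304, 0.689, -0.195, 1.565, 0.157, 0.902, -0.215], TCP at [0.185, -0.597, 0.239] pointing down, gripper open.
Joint ranges: [-3.01, 3.01], [-0.46, 2.08], [-1.47, 1.51], [0.13, 2.56], [-1, 4.14], [0.04, 2.09], [-2.66, 2.66]. Speed limits (rad/s): [2.57, 2.57, 3.14, 3.14, 3.14, 3.14, 3.14].

### API

Orientations are given as a unit quaternion [w, x, y, z].
In Python, from plant import arm gives the robot as it stands.
- The arm moves only by the tool servo_tool, never from a script. Its arguments are lists of equal length, an entry for each row: "delta_pos": the shift along the world's x, y, z in units of 3 cm (1.0 is 3 cm), a list of three; "roll": the turn about the world's z in units of 6 degrees (1.0 is 6 degrees). In form: {"delta_pos": [[tx, ty, tz], ...], "roll": [roll, ...]}. A call has 1 to 5 rows; each row shifts and turns the commanded pose from where the row before left it; what a row does not reach is not made up. A row lasts 1/10 s, in which the tool goes at most 50 mm and 8.59 degrees, less where a joint would pass 70% of its speed; a pose out of reach is approached as far as the arm can. A call with a number of a shift or a turn outside -1 to 1 is refused whole. A call with a gripper value outside its range is refused whole. "claw" is the opening, from -1 (shut) to 1 (fully open), set as the call begins (left out, the last holds). The fingers move at their own pace and stop on an object; "newtons" is the grip in N (left out, the last holds). Time passes only in rows, so rows that do not move let the fingers close. It gives the time, the measured TCP pose, the force, the opening and the grip force at its end, in the units of the state.
- arm.get_state(): the state, without advancing time (a new reading comes with each control period).
- arm.read_camera(name): name is "scene" or "top" or "wrist"; returns a dict with "color" (384x512x3 uint8, blue, green, red), "vertical_fov" (degrees; the focal length in pixels is half the picture's height over the tangent of half this angle, whatever the lens; pixels are square), "cx", "cy" (the principal point, pixels), "T" (4x4, takes a point from camera to world coordinates). Camera axes: x right, y down, z forward; pixel columns grow to the right and rows downward; lengths in m; the calibration is good to about 2 mm. A picture is of the moment at which its call begins. There is no depth.
- arm.finish_job(): hands the job in; it is judged then, once.
Trained networks look in a picture, given as the dict that the camera call returned (one of the last four; its "shot" number tells which), for a name from the list of things; names that differ only in an ending like _2 or _b are one class to them, and where a whole thing is asked for, a point or a joint stands for the part that bears it (a point fixed in the world has none). Each returns a list of dicts, best first, with "confidence" (0 to 1); they miss things now and then, are a little off and sometimes report something else, mostly with a low value. They report only what shows in the picture. A call takes as long as a camera call. They do not tell look-alikes from the thing itself.
- arm.masks_of(query, picture): "mask" (384x512 bool, what is visible of it).
- arm.pinpoint(query, picture): "point" ([x, y, z] in m, in the coordinates of the camera as it stood for that picture, good to about 4 mm: a listed point, or the origin of a listed thing).
The state is a dict: "time_s": time; "joint_pos": joint angles; "dq": joint speeds; "joint_efforts": joint torques, N m; "ee_pos": TCP position; "orientation": TCP orientation; "force": force on the tool from outside, world axes, zero at the start; "torque": the same for the moment, N m; "finger_gap": finger opening in m; "finger_force": force on a finger pad.
Only numpy, scipy, OpenCV 4.12 (cv2) and the standard library are available. Lean on these libraries where they do the work, as an engineer would, in place of code of your own. Each camera call takes 0.05 s, during which the arm holds its last target. There are 200 camera calls.

### The job

Lift the dark loaf out of its baking tin, leaving the tin standing where it is, and carry it over to the wooden bread board, keeping it level all the way. Hold it level and still over the middle of the board, its underside about 10 cm above the wood, for a good two seconds so that I can check the bottom crust, and finish while still holding it there: do not put it down or let go. Leave the pale loaf and its tin, the plates and the steel dish where they are.

Things in the scene. Friction and masses are not known exactly. Their poses are not given: they have to be found in the camera images.
- dark_loaf: dark brown, rigid hard-crusted loaf with three pale slashes on top, in a baking tin with 4 mm play all round, underside 4 mm above the work surface, about 60 mm proud of the rim. 136 mm long (its x), 56 mm wide (its y), flat sides up to 90 mm, domed top 110 mm high. Origin: centre of its underside, z up. About 0.35 kg (varies by a third), evenly spread. Grip across its width, above the rim.
- dark_tin: dark steel open baking tin, 152 mm long (its x), 72 mm wide (its y), rim 53 mm above its underside, walls and floor 4 mm thick; loose, 0.6 kg. Origin: centre of its underside. Holds the dark loaf, both with the same yaw.
- board: dark wooden bread board, 200 mm (its x) by 260 mm (its y), 22 mm thick, fixed to the surface, empty. Origin: centre of its underside.
- pale_loaf: bystander: pale golden loaf of the same size and shape, in the other tin. 136 mm long (its x), 56 mm wide (its y), flat sides up to 90 mm, domed top 110 mm high. Origin: centre of its underside, z up. 
- pale_tin: bystander: dark steel open baking tin, 152 mm long (its x), 72 mm wide (its y), rim 53 mm above its underside, walls and floor 4 mm thick; loose, 0.6 kg. Origin: centre of its underside. Holds the pale loaf.
- plates: bystander: stack of small white plates, blue band on the top one, 130 mm across, 63 mm high, loose. Origin: centre of its underside.
- dish: bystander: footed steel dish, 110 mm across, 70 mm high, with a spoon in it reaching up to 105 mm, loose. Origin: centre of its foot.
There are look-alikes about, which are no part of the job. Leave any green look-alike of the dark_loaf alone.

How it is judged:
By the outcome, as a careful person would: the job done as asked, in the order asked, and still so for the second after the job is handed in, while the arm keeps its last pose, push and grip.
It also fails if it takes over 48 s, if anything falls off the work surface, if the arm or the gripper's body presses on something with over 40 N, if the wrist force passes 120 N, or if a joint passes its speed limit or range.

## Working session

There is one attempt and no reset: what is moved stays moved. The work goes in short steps, Python scripts to look and compute and a tool call to move; the robot and the scene stay as the last step left them, time stands still between calls to the robot, and variables do not carry over. Pictures are saved under pics/ and viewed, at most 10 in all, crops included, and the job is handed in when it is done.

Besides the shell and the picture viewer there is one more tool, called after ">>>" as a command line: name --pt "numbers of a row" for each row, then --argument value for the rest. servo_tool: Moves the arm, as the interface text tells. Shifts and turns lie within -1 to 1; 1 stands for 3 cm of shift or 6 degrees of turn. Its arguments: {"type":"object","properties":{"delta_pos":{"type":"array","items":{"type":"array","items":{"type":"number","minimum":-1,"maximum":1}}},"roll":{"type":"array","items":{"type":"number","minimum":-1,"maximum":1}},"claw":{"type":"number"},"newtons":{"type":"number"}},"required":["delta_pos","roll"]}

```bash
mkdir -p pics
cat > h.py <<'E'
import numpy as np, cv2
from plant import arm
def K(p):
    f=p["color"].shape[0]/2/np.tan(np.radians(p["vertical_fov"])/2); return f,p["cx"],p["cy"]
def ray(p,u,v,z):
    f,cx,cy=K(p);T=np.array(p["T"]);d=T[:3,:3]@np.array([(u-cx)/f,(v-cy)/f,1]);o=T[:3,3]
    return o+d*(z-o[2])/d[2]
def proj(p,X):
    f,cx,cy=K(p);T=np.array(p["T"]);c=T[:3,:3].T@(np.array(X)-T[:3,3]);return np.array([f*c[0]/c[2]+cx,f*c[1]/c[2]+cy])
def w(p,pt):
    T=np.array(p["T"]);return T[:3,:3]@np.array(pt)+T[:3,3]
E
python3 - <<'E'
from h import *
np.set_printoptions(precision=3,suppress=True)
ims=[]
for n in("scene","top"):
    p=arm.read_camera(n);ims.append(p["color"]);print(n,np.array(p["T"])[:3,3])
    for q in("dark_loaf","dark_tin","board","pale_loaf","plates","dish"):
        for r in arm.pinpoint(q,p)[:4]:
            X=w(p,r["point"]);print(q,round(r["confidence"],2),X,proj(p,X))
    cv2.imwrite(f"pics/{n}.png",p["color"])
s=arm.get_state();print(s["ee_pos"],s["orientation"],s["force"],s["time_s"],s["finger_gap"])
E
```

```text
scene [ 1.327 -0.324  1.025]
dark_loaf 0.95 [ 0.752  0.321 -0.005] [366.736 212.171]
dark_loaf 0.58 [0.536 0.31  0.002] [324.796 161.432]
dark_tin 0.6 [ 0.536  0.308 -0.004] [324.021 163.196]
board 0.7 [ 0.444 -0.004 -0.004] [219.999 173.129]
pale_loaf 0.77 [ 0.53  -0.338  0.   ] [118.163 230.252]
plates 0.82 [0.777 0.106 0.001] [304.898 243.558]
plates 0.21 [ 0.782 -0.134 -0.002] [222.894 278.34 ]
dish 0.64 [ 0.78  -0.133 -0.002] [222.914 277.405]
top [0.532 0.016 0.946]
dark_loaf 0.91 [0.753 0.318 0.005] [142.755 125.16 ]
dark_loaf 0.77 [0.534 0.307 0.003] [143.296 206.497]
dark_tin 0.93 [0.536 0.308 0.003] [142.864 205.838]
board 0.89 [ 0.44  -0.007  0.001] [259.859 245.243]
pale_loaf 0.61 [ 0.53  -0.335  0.01 ] [384.072 215.224]
plates 0.73 [ 0.767  0.108 -0.002] [220.839 123.153]
plates 0.64 [ 0.529 -0.336  0.007] [384.113 215.308]
dish 0.76 [ 0.779 -0.134 -0.001] [309.816 121.564]
[ 0.185 -0.597  0.239] [0.    0.989 0.15  0.   ] [-0.385  0.271  0.119] 0.7 0.08556424578362981
```

View pics/scene.png

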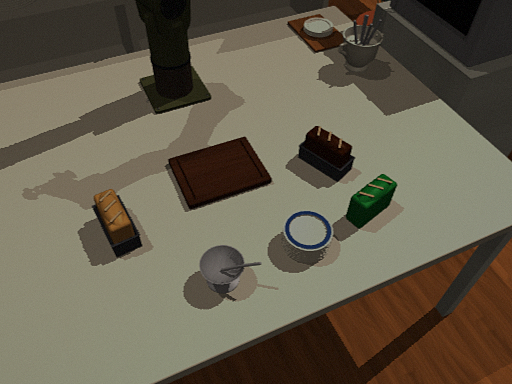

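View pics/top.png

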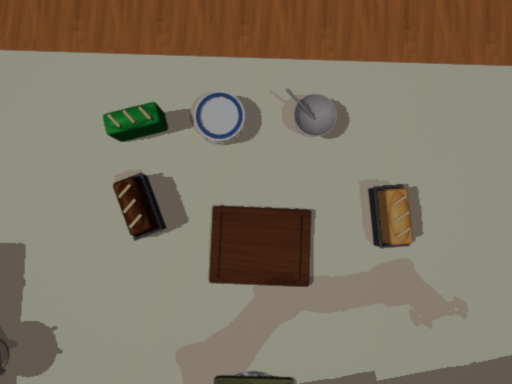

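Top view: the candidates are the dark loaf in its tin (138,207), the green look-alike (135,122) and the pale loaf in its tin (393,217). I choose (138,207), which is dark brown with three slashes. Next I'll fit its pose and check it in a crop.

```bash
cat > fit.py <<'E'
from h import *
from scipy.optimize import minimize
def hull(p,x,y,a,boxes):
    c,s=np.cos(a),np.sin(a);P=[]
    for L,W,z0,z1 in boxes:
        P+=[proj(p,[x+c*i*L/2-s*j*W/2,y+s*i*L/2+c*j*W/2,z]) for i in(-1,1) for j in(-1,1) for z in(z0,z1)]
    return cv2.convexHull(np.array(P,np.float32))[:,0]
def iou(p,m,h):
    S=4;A=np.zeros((384*S,512*S),np.uint8);cv2.fillConvexPoly(A,np.round((h+.5)*S).astype(int),1)
    B=cv2.resize(m.astype(np.uint8),None,fx=S,fy=S,interpolation=0)
    return (A&B).sum()/(A|B).sum()
def pickm(q,p,X):
    r=[k["mask"] for k in arm.masks_of(q,p)]; u=proj(p,X)
    return min(r,key=lambda m:np.hypot(*(np.argwhere(m).mean(0)[::-1]-u)))
def fit(views,x0,boxes):
    f=lambda v:-sum(iou(p,m,hull(p,*v,boxes)) for p,m in views)
    best=None
    for a in x0[2]:
        r=minimize(f,[x0[0],x0[1],a],method="Nelder-Mead",options=dict(initial_simplex=[[x0[0],x0[1],a],[x0[0]+.01,x0[1],a],[x0[0],x0[1]+.01,a],[x0[0],x0[1],a+.15]],maxiter=80))
        if best is None or r.fun<best.fun:best=r
    return best.x,best.fun
E
python3 - <<'E'
from fit import *
np.set_printoptions(precision=3,suppress=True)
V=[];B=[]
for n in("scene","top"):
    p=arm.read_camera(n)
    m=pickm("dark_loaf",p,[.535,.308,.08]); t=pickm("dark_tin",p,[.535,.308,.03]); b=pickm("board",p,[.442,-.005,.02])
    print(m.sum(),t.sum(),b.sum(),np.argwhere(m).mean(0)[::-1],np.argwhere(t).mean(0)[::-1]);V.append((p,m));B.append((p,b));V0=m|t
    V[-1]=(p,V0)
LB=[(.152,.072,0,.053),(.136,.056,.053,.094),(.136,.03,.1,.112)]
x,f=fit(V,(.535,.308,[0,.35,.7]),LB);print("tin",x,np.degrees(x[2]),f)
x2,f2=fit(V[1:],(.535,.308,[.35]),LB);print("top only",x2,np.degrees(x2[2]),f2)
b,g=fit(B,(.442,-.005,[0]),[(.2,.26,0,.022)]);print("board",b,g)
out=[]
for p,_ in V:
    I=p["color"].copy();u=proj(p,[.535,.308,.06]).astype(int)
    c=cv2.resize(I[u[1]-45:u[1]+45,u[0]-45:u[0]+45],None,fx=4,fy=4,interpolation=cv2.INTER_CUBIC)
    for L,W,z in((.152,.072,.053),(.136,.056,.094)):
        h=(hull(p,*x,[(L,W,z,z)])-u+45.5)*4;cv2.polylines(c,[h.astype(int)],True,(0,255,255),1)
    out.append(c)
cv2.imwrite("pics/crop.png",np.hstack(out))
E
```

```text
1212 774 4595 [328.181 146.347] [325.226 163.937]
1663 460 7572 [135.538 205.612] [151.252 206.13 ]
tin [0.537 0.306 0.399] 22.86598273712571 -1.8551104681763735
top only [0.534 0.305 0.393] 22.490362230906204 -0.9386728197714825
board [ 0.442 -0.007 -0.02 ] -1.9290519299796767
```

View pics/crop.png

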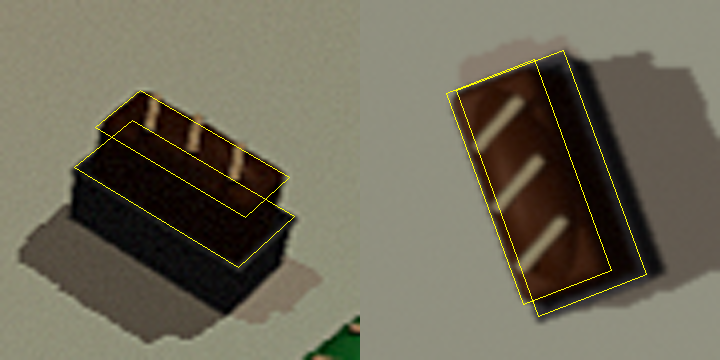

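Crop: the dark brown loaf with three slashes sits in its tin. The overlay agrees: centre about (0.536, 0.306), yaw about 22.7°, top z = 0.094 outline on the crust. The tool yaw is 17.3°, so it needs about +5.4°. I'll travel high along an arc.

>>> servo_tool --pt "0.5 0.2 0" --pt "1 0.5 0" --pt "1 0.5 0" --pt "1 0.5 0" --pt "1 0.5 0" --roll '[0,0,0,0,0]' --claw 1

```text
time_s: 1.6
ee_pos: [0.3229, -0.5293, 0.2394]
orientation: [-0.0, 0.989, 0.15, 0.001]
force: [-0.0, 0.4, -0.3]
finger_gap: 0.0852
finger_force: 0.0
```

```bash
python3 -c "
from h import *
s=arm.get_state();print(arm.tips_ahead,s['ee_pos'],s['orientation'],np.round(s['joint_pos'],3),s['finger_gap'])"
```

```text
0.008 [ 0.32286434 -0.52930708  0.23942311] [-7.10827817e-05  9.88619975e-01  1.50433530e-01  5.40343311e-04] [ 1.05   0.681 -0.18   1.582  0.144  0.891 -0.451] 0.08517413176755223
```

>>> servo_tool --pt "1 0.7 0" --pt "1 0.7 0" --pt "1 0.8 0" --pt "1 0.9 0" --pt "0.7 1 0" --roll '[0.1,0.2,0.2,0.2,0.2]'

```text
time_s: 2.1
ee_pos: [0.4647, -0.4052, 0.2394]
orientation: [0.0, 0.98, 0.198, 0.001]
force: [0.3, -0.3, 0.1]
finger_gap: 0.0856
finger_force: 0.0
```

>>> servo_tool --pt "0.5 1 0" --pt "0.3 1 0" --pt "0.2 1 0" --pt "0 1 0" --pt "0 1 0" --roll '[0,0,0,0,0]'

```text
time_s: 2.6
ee_pos: [0.4922, -0.2551, 0.2394]
orientation: [-0.0, 0.98, 0.197, 0.001]
force: [0.5, 0.4, -0.6]
finger_gap: 0.0854
finger_force: 0.0
```

>>> servo_tool --pt "0 1 0" --pt "0 1 0" --pt "0 1 0" --pt "0 1 0" --pt "0 1 0" --roll '[0,0,0,0,0]'

```text
time_s: 3.1
ee_pos: [0.4915, -0.1052, 0.2395]
orientation: [-0.0, 0.98, 0.197, 0.0]
force: [0.7, 0.2, 0.0]
finger_gap: 0.0853
finger_force: 0.0
```

>>> servo_tool --pt "0 1 0" --pt "0 1 0" --pt "0 1 0" --pt "0 1 0" --pt "0 1 0" --roll '[0,0,0,0,0]'

```text
time_s: 3.6
ee_pos: [0.491, 0.0448, 0.2395]
orientation: [-0.0, 0.98, 0.197, 0.0]
force: [-0.1, -0.6, -0.7]
finger_gap: 0.0855
finger_force: 0.0
```

>>> servo_tool --pt "0.3 1 0" --pt "0.3 1 0" --pt "0.3 1 0" --pt "0.2 1 0" --pt "0.2 1 0" --roll '[0,0,0,0,0]'

```text
time_s: 4.1
ee_pos: [0.5298, 0.1949, 0.2394]
orientation: [-0.0, 0.98, 0.197, 0.0]
force: [0.5, 0.7, 1.0]
finger_gap: 0.0852
finger_force: 0.0
```

>>> servo_tool --pt "0.2 1 0" --pt "0 1 0" --pt "0 1 0" --pt "0 0.7 0" --pt "0 0 0" --roll '[0,0,0,0,0]'

```text
time_s: 4.6
ee_pos: [0.5341, 0.3093, 0.2392]
orientation: [-0.002, 0.98, 0.2, 0.0]
force: [-0.4, 1.2, -0.5]
finger_gap: 0.085
finger_force: 0.0
```

Run:
```python
from fit import *
np.set_printoptions(precision=3,suppress=True)
s=arm.get_state();print(s["ee_pos"],s["joint_pos"])
V=[]
p=arm.read_camera("wrist")
for q in("dark_loaf","dark_tin"):
    for r in arm.pinpoint(q,p)[:3]: print(q,round(r["confidence"],2),w(p,r["point"]))
c=p["color"].copy()
for L,W,z,col in((.152,.072,.053,(0,255,255)),(.136,.056,.094,(255,255,0))):
    cv2.polylines(c,[np.round(hull(p,.536,.306,np.radians(22.7),[(L,W,z,z)])).astype(int)],True,col,1)
cv2.imwrite("pics/wrist.png",c)
```

```text
[0.534 0.309 0.239] [-0.535  0.674 -0.111  1.595  0.085  0.875 -1.845]
dark_loaf 0.59 [0.537 0.302 0.006]
```

View pics/wrist.png

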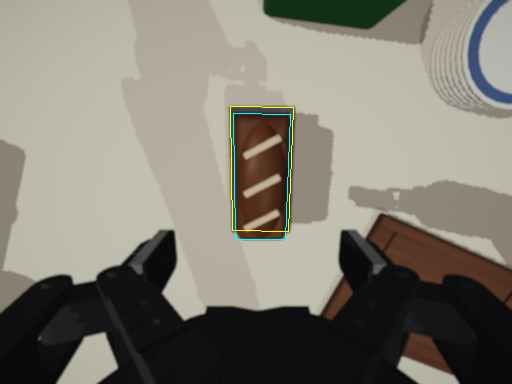

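Wrist view: the loaf is at about (262,177) and the predicted outlines lie on it within 2 px. I'll descend part way and check the settled pose.

>>> servo_tool --pt "0 0 -0.8" --pt "0 0 -0.8" --pt "0 0 -0.7" --pt "0 0 0" --pt "0 0 0" --roll '[0,0,0,0,0]'

```text
time_s: 5.25
ee_pos: [0.5366, 0.3019, 0.1707]
orientation: [0.0, 0.981, 0.195, -0.0]
force: [0.4, 1.2, 0.2]
finger_gap: 0.0853
finger_force: 0.0
```

Run:
```python
from fit import *
np.set_printoptions(precision=3,suppress=True)
s=arm.get_state();print(s["ee_pos"])
p=arm.read_camera("wrist");ms=arm.masks_of("dark_loaf",p)
print([(round(k["confidence"],2),int(k["mask"].sum()),np.argwhere(k["mask"]).mean(0)[::-1]) for k in ms])
m=min(ms,key=lambda k:np.hypot(*(np.argwhere(k["mask"]).mean(0)[::-1]-proj(p,[.536,.306,.09]))))["mask"]
print(fit([(p,m)],(.536,.306,[.39]),[(.136,.056,.055,.094),(.136,.03,.1,.112)]))
c=p["color"].copy();cs,_=cv2.findContours(m.astype(np.uint8),0,1);cv2.drawContours(c,cs,-1,(0,255,0),1)
for L,W,z,col in((.152,.072,.053,(0,255,255)),(.136,.056,.094,(255,255,0))):
    cv2.polylines(c,[np.round(hull(p,.536,.306,np.radians(22.7),[(L,W,z,z)])).astype(int)],True,col,1)
cv2.imwrite("pics/wrist2.png",c)
```

```text
[0.537 0.302 0.171]
[(0.79, 11010, array([252.396, 191.988])), (0.58, 207, array([372.304,   1.903]))]
(array([0.535, 0.305, 0.398]), np.float64(-0.9324535150280183))
```

View pics/wrist2.png

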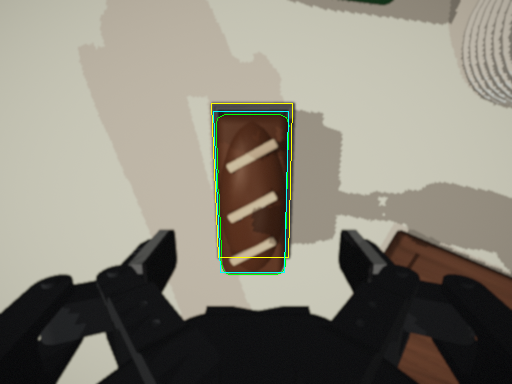

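The loaf at (252,192) agrees with the fit (0.5355, 0.3055, 22.8°). I'll shift +3.5 mm in y and go down to TCP z = 0.071.

>>> servo_tool --pt "0 0.12 0" --pt "0 0 -0.7" --pt "0 0 -0.7" --pt "0 0 -0.7" --pt "0 0 0" --roll '[0,0,0,0,0]'

```text
time_s: 5.85
ee_pos: [0.5348, 0.3061, 0.1056]
orientation: [0.001, 0.981, 0.196, -0.002]
force: [-1.0, -0.6, -0.3]
finger_gap: 0.0853
finger_force: 0.0
```

>>> servo_tool --pt "0 0 -0.5" --pt "0 0 -0.4" --pt "0 0 -0.3" --pt "0 0 0" --pt "0 0 0" --roll '[0,0,0,0,0]'

```text
time_s: 6.35
ee_pos: [0.5363, 0.3067, 0.0713]
orientation: [0.0, 0.981, 0.196, 0.0]
force: [-0.1, -0.3, 0.2]
finger_gap: 0.0855
finger_force: 0.0
```

>>> servo_tool --pt "0 0 0" --pt "0 0 0" --pt "0 0 0" --pt "0 0 0" --pt "0 0 0" --roll '[0,0,0,0,0]' --claw -1 --newtons 60

```text
time_s: 6.85
ee_pos: [0.5368, 0.3067, 0.072]
orientation: [-0.0, 0.981, 0.196, 0.001]
force: [-0.3, -1.0, 5.2]
finger_gap: 0.0554
finger_force: 64.9
```

>>> servo_tool --pt "0 0 0" --pt "0 0 0" --pt "0 0 0" --pt "0 0 0" --pt "0 0 0" --roll '[0,0,0,0,0]'

```text
time_s: 7.35
ee_pos: [0.5368, 0.3067, 0.072]
orientation: [-0.0, 0.981, 0.196, 0.001]
force: [-0.6, -0.7, 5.9]
finger_gap: 0.0553
finger_force: 64.9
```

>>> servo_tool --pt "0 0 0.2" --pt "0 0 0.2" --pt "0 0 0.2" --pt "0 0 0.2" --pt "0 0 0" --roll '[0,0,0,0,0]'

```text
time_s: 7.85
ee_pos: [0.5367, 0.307, 0.0963]
orientation: [-0.0, 0.981, 0.196, 0.001]
force: [0.5, 0.7, -4.3]
finger_gap: 0.0551
finger_force: 64.2
```

Run:
```python
from h import *
s=arm.get_state();print(s["ee_pos"],s["force"],s["torque"],s["finger_gap"])
p=arm.read_camera("scene");u=proj(p,[.535,.306,.08]).astype(int)
a=cv2.resize(p["color"][u[1]-60:u[1]+60,u[0]-80:u[0]+80],None,fx=4,fy=4,interpolation=cv2.INTER_CUBIC)
cv2.imwrite("pics/lift1.png",a)
```

```text
[0.53673806 0.30703141 0.096307  ] [ 0.52782484  0.67752244 -4.31336609] [ 0.05383089 -0.09186301  0.01420086] 0.0551406819200676
```

View pics/lift1.png

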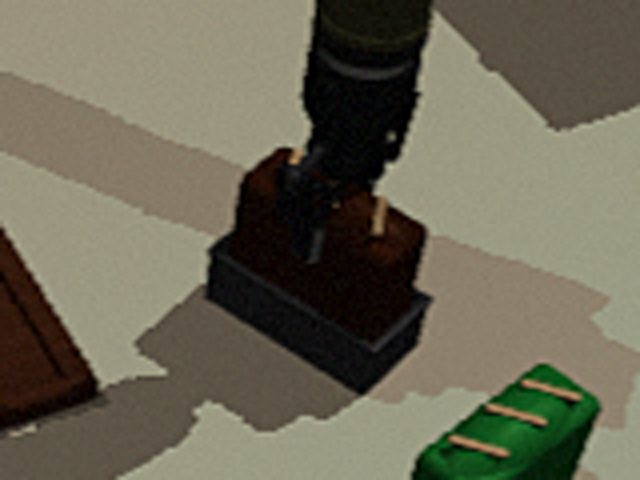

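The loaf (320,250) is rising level from the tin, which stands still, and 4.3 N matches the loaf alone. TCP z minus underside is 0.068, so the target is TCP z = 0.190.

>>> servo_tool --pt "0 0 0.3" --pt "0 0 0.4" --pt "0 0 0.4" --pt "0 0 0.4" --pt "0 0 0.4" --roll '[0,0,0,0,0]'

```text
time_s: 8.4
ee_pos: [0.5364, 0.3067, 0.1538]
orientation: [-0.0, 0.981, 0.196, 0.0]
force: [0.2, -0.4, -3.3]
finger_gap: 0.0555
finger_force: 64.2
```

>>> servo_tool --pt "0 0 0.4" --pt "0 0 0.4" --pt "0 0 0.3" --pt "0 0 0.1" --pt "0 0 0" --roll '[0,0,0,0,0]'

```text
time_s: 8.9
ee_pos: [0.5363, 0.3067, 0.1888]
orientation: [-0.0, 0.981, 0.196, 0.0]
force: [-0.1, 0.5, -3.7]
finger_gap: 0.0556
finger_force: 64.3
```

Run:
```python
from fit import *
np.set_printoptions(precision=4,suppress=True)
s=arm.get_state();print(s["ee_pos"],s["force"],s["torque"],s["finger_gap"])
p=arm.read_camera("scene");u=proj(p,[.535,.306,.12]).astype(int)
I=p["color"].copy()
a=cv2.resize(I[u[1]-60:u[1]+60,u[0]-80:u[0]+80],None,fx=4,fy=4,interpolation=cv2.INTER_CUBIC)
zb=s["ee_pos"][2]-.068
for z in(zb,zb+.09):
    h=(hull(p,.5365,.307,np.radians(22.7),[(.136,.056,z,z)])-u+[80.5,60.5])*4;cv2.polylines(a,[h.astype(int)],True,(0,255,255),1)
h=(hull(p,.536,.306,np.radians(22.7),[(.152,.072,.053,.053)])-u+[80.5,60.5])*4;cv2.polylines(a,[h.astype(int)],True,(0,255,0),1)
cv2.imwrite("pics/lift2.png",a)
```

```text
[0.5363 0.3067 0.1888] [-0.1317  0.5381 -3.6568] [-0.0273  0.0256  0.0218] 0.05555209699020255
```

View pics/lift2.png

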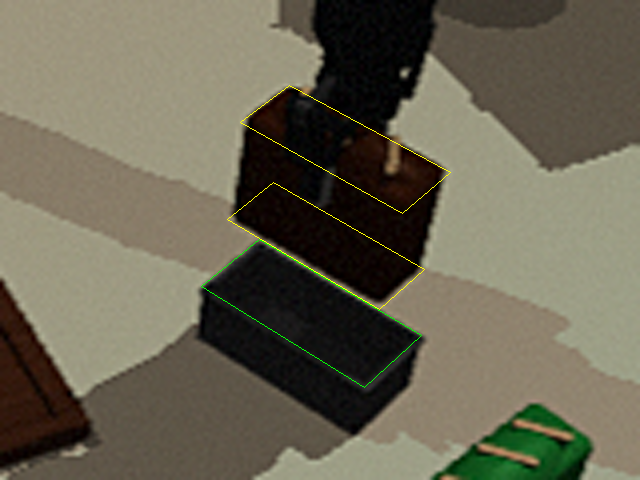

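The loaf (340,210) is clear of the tin, level, and matches its predicted outline; the tin is unmoved. Now I'll carry it by (-3.15, -10.45) units.

>>> servo_tool --pt "-0.05 -0.15 0" --pt "-0.1 -0.35 0" --pt "-0.15 -0.5 0" --pt "-0.2 -0.6 0" --pt "-0.2 -0.65 0" --roll '[0,0,0,0,0]'

```text
time_s: 9.45
ee_pos: [0.5145, 0.2375, 0.1879]
orientation: [0.0, 0.981, 0.196, -0.0]
force: [1.4, -0.6, -2.9]
finger_gap: 0.0553
finger_force: 64.3
```

>>> servo_tool --pt "-0.2 -0.65 0" --pt "-0.2 -0.65 0" --pt "-0.2 -0.65 0" --pt "-0.2 -0.65 0" --pt "-0.2 -0.65 0" --roll '[0,0,0,0,0]'

```text
time_s: 9.95
ee_pos: [0.4844, 0.1397, 0.1882]
orientation: [0.0, 0.981, 0.196, -0.0]
force: [0.2, -0.1, -3.8]
finger_gap: 0.0553
finger_force: 64.3
```

>>> servo_tool --pt "-0.2 -0.65 0" --pt "-0.2 -0.65 0" --pt "-0.2 -0.65 0" --pt "-0.2 -0.65 0" --pt "-0.2 -0.65 0" --roll '[0,0,0,0,0]'

```text
time_s: 10.45
ee_pos: [0.4543, 0.0424, 0.1883]
orientation: [0.0, 0.981, 0.196, -0.0]
force: [-0.1, -0.4, -3.4]
finger_gap: 0.0551
finger_force: 64.3
```

>>> servo_tool --pt "-0.2 -0.65 0" --pt "-0.15 -0.5 0" --pt "-0.1 -0.35 0" --pt "0 -0.2 0" --pt "0 0 0" --roll '[0,0,0,0,0]'

```text
time_s: 10.95
ee_pos: [0.4418, -0.0076, 0.1884]
orientation: [0.0, 0.981, 0.196, 0.0]
force: [0.7, 0.1, -3.1]
finger_gap: 0.055
finger_force: 64.3
```

Now hold still for over 2 s (z = 0.188, so the underside is about 98 mm above the wood).

>>> servo_tool --pt "0 0 0.05" --pt "0 0 0" --pt "0 0 0" --pt "0 0 0" --pt "0 0 0" --roll '[0,0,0,0,0]'

```text
time_s: 11.45
ee_pos: [0.4417, -0.0066, 0.1898]
orientation: [-0.0, 0.98, 0.197, 0.0]
force: [0.4, -0.2, -2.8]
finger_gap: 0.0558
finger_force: 64.3
```

>>> servo_tool --pt "0 0 0" --pt "0 0 0" --pt "0 0 0" --pt "0 0 0" --pt "0 0 0" --roll '[0,0,0,0,0]'

```text
time_s: 11.95
ee_pos: [0.4417, -0.0069, 0.1898]
orientation: [0.0, 0.981, 0.196, 0.0]
force: [-0.8, -0.4, -3.8]
finger_gap: 0.0552
finger_force: 64.3
```

>>> servo_tool --pt "0 0 0" --pt "0 0 0" --pt "0 0 0" --pt "0 0 0" --pt "0 0 0" --roll '[0,0,0,0,0]'

```text
time_s: 12.45
ee_pos: [0.4417, -0.0068, 0.1898]
orientation: [0.0, 0.981, 0.196, 0.0]
force: [1.4, -0.1, -3.0]
finger_gap: 0.0556
finger_force: 64.3
```

>>> servo_tool --pt "0 0 0" --pt "0 0 0" --pt "0 0 0" --pt "0 0 0" --pt "0 0 0" --roll '[0,0,0,0,0]'

```text
time_s: 12.95
ee_pos: [0.4417, -0.0068, 0.1898]
orientation: [0.0, 0.981, 0.196, 0.0]
force: [0.4, -0.6, -2.6]
finger_gap: 0.0554
finger_force: 64.3
```

>>> servo_tool --pt "0 0 0" --pt "0 0 0" --pt "0 0 0" --pt "0 0 0" --pt "0 0 0" --roll '[0,0,0,0,0]'

```text
time_s: 13.45
ee_pos: [0.4417, -0.0068, 0.1898]
orientation: [0.0, 0.981, 0.196, 0.0]
force: [-0.7, 0.1, -2.8]
finger_gap: 0.0555
finger_force: 64.3
```

Run:
```python
from fit import *
np.set_printoptions(precision=4,suppress=True)
s=arm.get_state();print(s["ee_pos"],s["force"],s["torque"],s["finger_gap"])
p=arm.read_camera("scene");I=p["color"].copy();e=s["ee_pos"]
r=[w(p,k["point"]) for k in arm.pinpoint("dark_loaf",p)];print(np.array(r))
a=cv2.resize(I[60:300,60:400],None,fx=2.2,fy=2.2,interpolation=cv2.INTER_CUBIC)
d=lambda h,c:cv2.polylines(a,[((h-[59.5,59.5])*2.2).astype(int)],True,c,1)
for z in(e[2]-.068,e[2]+.022): d(hull(p,e[0],e[1],np.radians(22.7),[(.136,.056,z,z)]),(0,255,255))
d(hull(p,.536,.306,np.radians(22.7),[(.152,.072,.053,.053)]),(0,255,0));d(hull(p,.442,-.007,-.02,[(.2,.26,.022,.022)]),(255,255,0))
cv2.imwrite("pics/end.png",a)
```

```text
[ 0.4417 -0.0068  0.1898] [-0.6551  0.082  -2.8159] [-0.0502 -0.001   0.0208] 0.05552319088545445
[[ 0.4373 -0.003   0.1221]
 [ 0.7505  0.3229 -0.0034]]
```

View pics/end.png

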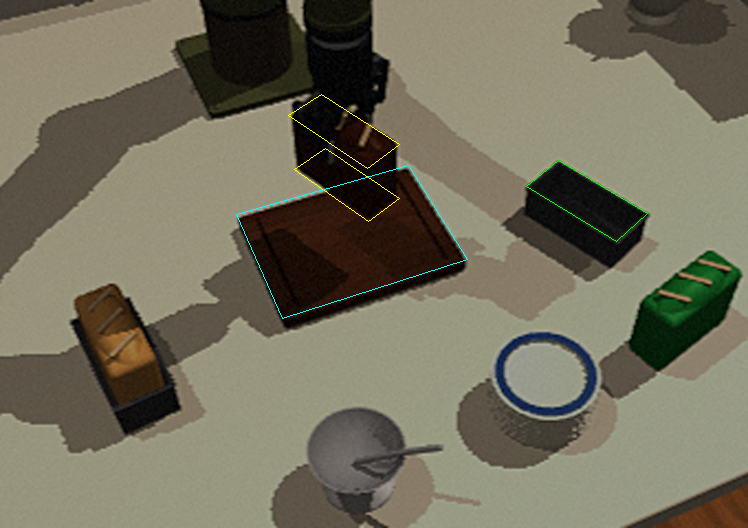

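The loaf (345,160) is held level over the board. Its outline and a measured underside of 0.122 m agree, the tin at (585,200) is in place and the bystanders are untouched. It has been held still for over 2 s.

```bash
python3 -c "
from plant import arm
print(arm.finish_job())"
```

```text
the job is handed in; nothing more can be done
None
```

The dark loaf is out of its tin and held level and still over the middle of the board, its underside about 10 cm above the wood; it was held there for over two seconds and handed in still gripped, with the tin and everything else left in place.

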